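Open the combination lock on the strapped tin and hold it up

ROBOT

A 6-joint arm with a two-finger parallel gripper is mounted at the origin on the work surface; the furniture and walls round the work are solid. World frame = base frame: x ahead of the robot, y to its left, z up, the work surface at z = 0. Lengths are in m, angles in rad, forces in N, time in s.
With the tool pointing down it reaches from about 0.35 to 0.875 m from the base axis. Payload 4.2 kg.
Tool frame: the origin (TCP) lies between the finger pads; the fingertips stand 17 mm ahead of it and the grasp point (between the pads) lies 2 mm behind it; x points along the fingers, z is the direction in which the jaws open and shut, and the axes are right-handed (so a half turn about x gives the same grasp; the last joint's range is limited). The gripper opens to 85 mm and grips with 20 to 120 N. Pads are 22 mm wide; open, the fingers measure 114 mm over their backs; the gripper's body (76 mm by 85 mm) begins 54 mm behind the grasp point. The pads swing forward as they close: fully open they stand 13 mm farther back than shut.
Start: joints at [-0.876, 0.385, 0.008, 0, -1.194, -0.259], TCP at [0.264, -0.567, 0.248] pointing down, gripper open.
Joint ranges: [-3.14, 3.14], [-1.21, 2.06], [-1.07, 1.41], [-3.16, 2.05], [-2.99, -0.16], [-3.1, 3.1]. Speed limits (rad/s): [2.79, 2.79, 3.14, 3.14, 3.14, 3.14].

INTERFACE

Orientations are given as a 3x3 rotation matrix whose columns are the frame's x, y, z axes.
In Python, from rig import readout, eyes, ticket, nets gives the robot as it stands.
- The arm moves only by the tool servo_tool, never from a script. Its argument "commands" is a list of rows, each a list of 3 entries, a list of its own where there are three numbers: the opening, from -1 (shut) to 1 (fully open), so that 0 is half open, then the shift along the tool's x, y, z normalised to -1 to 1, where 1 is 120 mm, then the turn, a rotation vector about the tool's x, y, z normalised to -1 to 1, where 1 is 1.5 rad. A call has exactly 8 rows; each row is the pose to reach, as a shift and turn from the pose commanded when the call began, along the tool's axes at that moment; what a row does not reach only later rows make up. A row lasts 1/10 s, in which the tool goes at most 50 mm and 8.59 degrees, less where a joint would pass 70% of its speed; a pose out of reach is approached as far as the arm can. A call with a number of a shift or a turn outside -1 to 1 is refused whole. A call with a gripper value outside its range is refused whole. The fingers move at their own pace and stop on an object; "force" is the grip in N (left out, the last holds). Time passes only in rows, so rows that repeat a pose let the fingers close, or fill a call up. It gives the time, the measured TCP pose, the force and the opening at its end, in the units of the state.
- readout.read_state(): the state, without advancing time (a new reading comes with each control period).
- eyes.get_image(name): name is "scene" or "side" or "wrist"; returns a dict with "img" (400x640x3 uint8, red, green, blue), "mtx" (3x3 intrinsics, pixels), "eye" and "rotation" of the camera in the world; the wrist camera has in their place "T_tool_cam" (4x4, takes a point from camera to tool coordinates, whose origin is the TCP and whose axes are the tool frame's). Camera axes: x right, y down, z forward; pixel columns grow to the right and rows downward; lengths in m; the calibration is good to about 2 mm. A picture is of the moment at which its call begins: read the wrist's pose just before it. There is no depth.
- ticket.hand_in(): hands the job in, once; it reports no verdict.
Trained networks look in a picture, given as the dict that the camera call returned (one of the last four; its "shot" number tells which), for a name from the list of things; names that differ only in an ending like _2 or _b are one class to them, and where a whole thing is asked for, a point or a joint stands for the part that bears it (a point fixed in the world has none). Each returns a list of dicts, best first, with "p" (0 to 1); they miss things now and then, are a little off and sometimes report something else, mostly with a low value. They report only what shows in the picture. A call takes as long as a camera call. They do not tell look-alikes from the thing itself.
- nets.look_for(picture, name): "centre" ([x, y, z] in m, in world coordinates, good to about 4 mm: the middle of the surface that is visible of it).
- nets.cut_out(picture, name): "mask" (400x640 bool, what is visible of it).
- nets.spot_point(picture, name): "centre" ([x, y, z] in m, in world coordinates, good to about 4 mm: a listed point, or the origin of a listed thing).
The state is a dict: "clock": time; "qpos": joint angles; "qvel": joint speeds; "tau": joint torques, N m; "eef_pos": TCP position; "orientation": TCP orientation; "ft_force": force on the tool from outside, world axes, zero at the start; "wrist_torque": the same for the moment, N m; "grip_width": opening from 0.0 (shut) to 1.0 (fully open).
Only numpy, scipy, OpenCV 4.12 (cv2) and the standard library are available. Lean on these libraries where they do the work, as an engineer would, in place of code of your own. Each camera call takes 0.05 s, during which the arm holds its last target. There are 200 camera calls.

TASK

The blue tin is strapped shut by a combination lock lying in the hasp on its lid. Turn the black dial clockwise until its white pointer line meets the white mark beside the shackle and you feel the click as the shackle springs out a little, then pull the shackle fully open so that its short leg comes clear of the staple, and lift the open lock straight up out of the hasp by the shackle. Finish still holding the open lock up, dial facing up, at least 12 cm above where it lay and touching nothing but the gripper, and leave the other things where they are.

Things in the scene. Friction and masses are not known exactly. Their poses are not given: they have to be found in the camera images.
- tin: Blue rectangular tin, 149 x 207 x 62 mm, fixed to the worktop, its lid strapped shut by a steel band. Origin: centre of its underside; x and y axes as the lock's. On the lid sits a 10 mm thick dark steel hasp plate (top 71.5 mm above the worktop) with a shallow pocket (lips 7 mm high) that holds the lock's body with 1.5 mm play all round and takes the pull on it.
- lock: Combination lock lying flat, loose, in the pocket. Grey aluminium body 60 x 64 x 28 mm; whole lock about 155 g (may be a fifth more or less). Origin: centre of the body, half-way up (14 mm above the hasp plate). z points up out of the dial face; -x points to the shackle. A white index mark on the black ring round the dial lies on the -x side of the dial.
- dial_grip (a point): Centre of the dial at the height to grip. Round black dial, 38 mm across, 18 mm high, axis vertical, with a 41 mm collar 3 mm high at its foot; can be gripped across at any yaw. A white line on its top runs from its centre to its edge. The top of the lock body is 11.7 mm below this point and the dial's top 7.5 mm above it, so fingertips can go about 7 mm below it.
- lock_dial (a joint): Angle of the dial in rad, counter-clockwise positive from above; 0 when the pointer line meets the index mark, where the only gate is (5 degrees wide either side). It starts between 0.5 and 1.35. Turning needs about 0.03 N m. At 0 a spring pushes the shackle out 5 mm with a click, and the dial is then caught.
- lock_shackle (a joint): How far the shackle has slid out of the lock body towards the lock's -x, in m: 0 locked, about 0.005 after the click, 0.024 fully out at its stop (the short leg is then 21 mm clear of the body). Pulling needs about 1 N, and it stays where it is left.
- crown (a point): Centre of the crown, the straight cross bar of the U-shaped shackle, where to grip it: along the lock's y, 56 mm long, 8 mm thick (x), 12 mm high; inside the U 40 mm clear width. Shackle home: 74 mm towards -x from the lock's centre, 2 mm above it, 26 mm above the tin's lid. Take it from above with one finger inside the U; a firm grip (30 N or more) holds the lock level.
- coupler: Loose blue ring, 37 mm across, 12 mm high, lying on the tin's lid; origin at the centre of its underside. To be left alone.
- nozzle: Loose steel piping nozzle, a 27 mm wide, 46 mm high cone standing beside the tin; origin at the centre of its underside. To be left alone.
- marker_pen: Loose white pen, 17 x 135 x 16 mm, lying beside the tin, along the tin's x; origin at the centre of its underside. To be left alone.
- brush: Loose pastry brush with a wooden handle, 49 x 245 x 19 mm; origin at the centre of its underside. To be left alone.
- staple (a point): Middle of the staple's top bar. Staple: a bridge of 6 mm round steel, 25 mm wide along y, fixed to the hasp plate over the shackle's short (-y) leg, 3.5 cm high, 40.5 mm towards -x and 24 mm towards -y from the lock's centre. It stops the lock being lifted; with the shackle fully out it stands in the gap between the short leg's end and the lock body, about 7 mm clear of both.
Not all that is in view belongs to the job. What is shaped like the lock but brown, green or orange is not meant.

How it is judged:
By the outcome, as a careful person would: the job done as asked, in the order asked, and still so for the second after the job is handed in, while the arm keeps its last pose, push and grip.
It also fails if it takes over 51 s, if anything falls off the work surface, if the arm or the gripper's body presses on something with over 40 N, if the wrist force passes 120 N, or if a joint passes its speed limit or range.

## Working session

There is one attempt and no reset: what is moved stays moved. The work goes in short steps, Python scripts to look and compute and a tool call to move; the robot and the scene stay as the last step left them, time stands still between calls to the robot, and variables do not carry over. Pictures are saved under pics/ and viewed, about 8 in all and at most 12, crops included, and the job is handed in when it is done.

Besides the shell and the picture viewer there is one more tool, called after "Call:" in YAML: its name, and indented under it one key for each argument. servo_tool: Moves the arm, as the interface text tells. Its arguments: {"type":"object","properties":{"commands":{"type":"array","items":{"type":"array"}},"force":{"type":"number"}},"required":["commands"]}

```bash
mkdir -p pics
cat > h.py <<'E'
import numpy as np, cv2
from rig import readout, eyes, ticket, nets
def save(p,n,crop=None,s=1):
    im=p["img"][:,:,::-1]
    if crop: a,b,c,d=crop; im=im[b:d,a:c]
    cv2.imwrite("pics/"+n,cv2.resize(im,None,fx=s,fy=s,interpolation=cv2.INTER_CUBIC))
def cam(p,st=None):
    if "eye" in p: return np.array(p["eye"]),np.array(p["rotation"]),np.array(p["mtx"])
    T=np.array(p["T_tool_cam"]);R=np.array(st["orientation"])
    return np.array(st["eef_pos"])+R@T[:3,3],R@T[:3,:3],np.array(p["mtx"])
def ray(p,u,v,z,st=None):
    e,R,K=cam(p,st); d=R@np.linalg.inv(K)@[u,v,1]
    return e+d*(z-e[2])/d[2]
def proj(p,X,st=None):
    e,R,K=cam(p,st); c=K@R.T@(np.array(X)-e); return c[:2]/c[2]
E
cat > a.py <<'E'
from h import *
st=readout.read_state(); print(st)
for n in ["scene","side"]:
    p=eyes.get_image(n); save(p,n+"0.png"); print(n,p["eye"])
    for t in ["lock","dial_grip","crown","staple","tin"]:
        for r in nets.spot_point(p,t)[:4]: print(t,np.round(r["centre"],3),round(r["p"],2),proj(p,r["centre"]).round())
E
python3 a.py
```

```text
{'clock': 0.0, 'qpos': array([-8.76416651e-01,  3.85565427e-01,  6.63074039e-03, -5.14743219e-04,
       -1.19399998e+00, -2.58550103e-01]), 'qvel': array([ 2.15922387e-03, -1.05517167e-03, -2.07857005e-03, -3.33970437e-05,
       -4.39012961e-04, -1.50198576e-03]), 'tau': array([-3.68995006e-04, -3.92291343e+01,  1.88395143e+01,  4.18615177e+00,
       -4.74233064e-03, -1.62386158e-05]), 'eef_pos': array([ 0.26361518, -0.56608205,  0.24721578]), 'orientation': array([[-1.00050491e-03, -9.06600253e-01, -4.21989313e-01],
       [ 1.94945229e-03, -4.21990491e-01,  9.06598161e-01],
       [-9.99997599e-01,  8.44078833e-05,  2.18957750e-03]]), 'ft_force': array([-0.00513344, -0.44693177, -0.31710058]), 'wrist_torque': array([ 0.01530564,  0.03958886, -0.02404643]), 'grip_width': 1.0018394531748696}
scene [-0.29890781  0.70942693  0.91087239]
lock [ 0.328 -0.108  0.014] 0.95 [450. 229.]
lock [ 0.547 -0.126  0.014] 0.85 [399. 183.]
lock [0.584 0.122 0.085] 0.83 [319. 188.]
lock [0.371 0.132 0.013] 0.83 [365. 257.]
dial_grip [ 0.547 -0.126  0.04 ] 0.62 [399. 176.]
dial_grip [0.367 0.131 0.0
[... 390 characters left out ...]
[0.564 0.113 0.001] 0.56 [326. 215.]
side [0.15394108 0.89053145 0.75413497]
lock [ 0.549 -0.123  0.013] 0.91 [348. 186.]
lock [0.37  0.124 0.017] 0.73 [372. 244.]
lock [0.515 0.099 0.088] 0.69 [330. 206.]
lock [0.586 0.123 0.087] 0.66 [304. 204.]
dial_grip [0.586 0.126 0.109] 0.69 [304. 198.]
dial_grip [ 0.33  -0.107  0.043] 0.64 [409. 198.]
dial_grip [0.504 0.18  0.062] 0.55 [321. 230.]
dial_grip [ 0.544 -0.125  0.046] 0.53 [350. 178.]
crown [ 0.328 -0.179  0.014] 0.67 [414. 193.]
crown [0.587 0.121 0.085] 0.67 [305. 204.]
crown [0.385 0.056 0.019] 0.66 [375. 228.]
crown [0.813 0.124 0.013] 0.66 [243. 204.]
staple [0.554 0.084 0.101] 0.86 [320. 196.]
tin [0.563 0.115 0.001] 0.8 [313. 227.]
```

```bash
python3 -c "
import cv2,numpy as np
a=cv2.imread('pics/scene0.png')[120:320,180:500];b=cv2.imread('pics/side0.png')[160:260,240:400]
cv2.imwrite('pics/c0.png',np.vstack([cv2.resize(a,(480,300),interpolation=2),cv2.resize(b,(480,300),interpolation=2)]))"
```

```text
(no output)
```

View pics/c0.png

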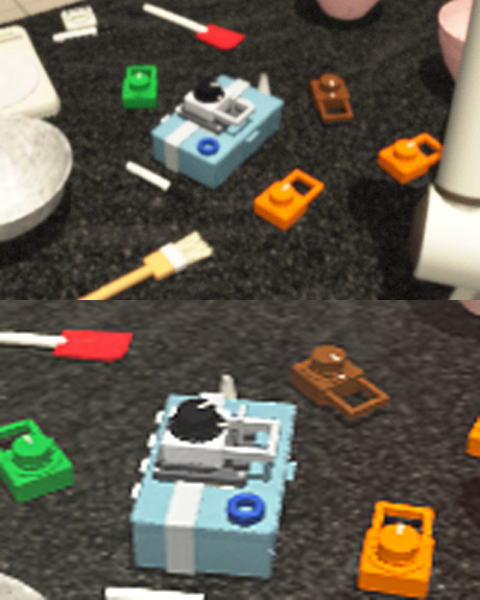

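The lock meant is the grey one with the black dial, strapped in the hasp on the blue tin (scene px 319,188; side px 304,204). The look-alikes are green (scene ~273,177), brown (~399,185) and orange (~365,252 and ~450,225). The staple and lock positions agree with the given geometry. I'll move above it now.

Call:
servo_tool:
  commands:
    - [1,[-0.3,-0.94,0.81],[0,0,0]]
    - [1,[-0.3,-0.94,0.81],[0,0,0]]
    - [1,[-0.3,-0.94,0.81],[0,0,0]]
    - [1,[-0.3,-0.94,0.81],[0,0,0]]
    - [1,[-0.3,-0.94,0.81],[0,0,0]]
    - [1,[-0.3,-0.94,0.81],[0,0,0]]
    - [1,[-0.3,-0.94,0.81],[0,0,0]]
    - [1,[-0.3,-0.94,0.81],[0,0,0]]

```text
clock: 1.4
eef_pos: [0.3244, -0.4316, 0.2836]
orientation: [[-0.001, -0.907, -0.42], [0.001, -0.42, 0.907], [-1.0, 0.001, 0.001]]
ft_force: [0.2, 0.4, 0.4]
grip_width: 1.0
```

Call:
servo_tool:
  commands:
    - [1,[0,-0.94,0.81],[0,0,0]]
    - [1,[0,-0.94,0.81],[0,0,0]]
    - [1,[0,-0.94,0.81],[0,0,0]]
    - [1,[0,-0.94,0.81],[0,0,0]]
    - [1,[0,-0.94,0.81],[0,0,0]]
    - [1,[0,-0.94,0.81],[0,0,0]]
    - [1,[0,-0.94,0.81],[0,0,0]]
    - [1,[0,-0.94,0.81],[0,0,0]]

```text
clock: 2.2
eef_pos: [0.3858, -0.2961, 0.2841]
orientation: [[-0.0, -0.908, -0.42], [0.0, -0.42, 0.908], [-1.0, 0.0, 0.0]]
ft_force: [-0.7, -0.4, 0.2]
grip_width: 0.999
```

Call:
servo_tool:
  commands:
    - [1,[0,-0.94,0.81],[0,0,0]]
    - [1,[0,-0.94,0.81],[0,0,0]]
    - [1,[0,-0.94,0.81],[0,0,0]]
    - [1,[0,-0.94,0.81],[0,0,0]]
    - [1,[0,-0.94,0.81],[0,0,0]]
    - [1,[0,-0.94,0.81],[0,0,0]]
    - [1,[0,-0.94,0.81],[0,0,0]]
    - [1,[0,-0.94,0.81],[0,0,0]]

```text
clock: 3.0
eef_pos: [0.447, -0.1605, 0.2843]
orientation: [[-0.0, -0.907, -0.42], [-0.0, -0.42, 0.907], [-1.0, 0.0, 0.0]]
ft_force: [0.3, -0.8, -0.6]
grip_width: 0.998
```

Call:
servo_tool:
  commands:
    - [1,[0,-0.94,0.81],[0,0,0]]
    - [1,[0,-0.94,0.81],[0,0,0]]
    - [1,[0,-0.94,0.81],[0,0,0]]
    - [1,[0,-0.94,0.81],[0,0,0]]
    - [1,[0,-0.94,0.81],[0,0,0]]
    - [1,[0,-0.94,0.81],[0,0,0]]
    - [1,[0,-0.94,0.81],[0,0,0]]
    - [1,[0,-0.94,0.81],[0,0,0]]

```text
clock: 3.8
eef_pos: [0.5084, -0.0247, 0.2845]
orientation: [[0.0, -0.907, -0.42], [0.0, -0.42, 0.907], [-1.0, -0.0, -0.0]]
ft_force: [-0.1, -0.3, 0.2]
grip_width: 0.996
```

Call:
servo_tool:
  commands:
    - [1,[0,-0.94,0.81],[0,0,0]]
    - [1,[0,-0.94,0.81],[0,0,0]]
    - [1,[0,-0.94,0.81],[0,0,0]]
    - [1,[0,-0.94,0.81],[0,0,0]]
    - [1,[0,-0.94,0.81],[0,0,0]]
    - [1,[0,-0.94,0.81],[0,0,0]]
    - [1,[0,-0.94,0.81],[0,0,0]]
    - [1,[0,-0.94,0.81],[0,0,0]]

```text
clock: 4.6
eef_pos: [0.5697, 0.111, 0.2848]
orientation: [[0.001, -0.907, -0.421], [0.0, -0.421, 0.907], [-1.0, -0.001, -0.0]]
ft_force: [-0.6, -0.2, 0.7]
grip_width: 1.002
```

Call:
servo_tool:
  commands:
    - [1,[0,0,0],[-0.97,0,0]]
    - [1,[0,0,0],[-0.97,0,0]]
    - [1,[0,0,0],[-0.97,0,0]]
    - [1,[0,0,0],[-0.97,0,0]]
    - [1,[0,0,0],[-0.97,0,0]]
    - [1,[0,0,0],[-0.97,0,0]]
    - [1,[0,0,0],[-0.97,0,0]]
    - [1,[0,0,0],[-0.97,0,0]]

```text
clock: 5.4
eef_pos: [0.5698, 0.1114, 0.2846]
orientation: [[0.0, 0.07, -0.998], [0.0, -0.998, -0.07], [-1.0, -0.0, -0.0]]
ft_force: [-0.0, 0.1, 0.2]
grip_width: 1.003
```

```bash
cat > b.py <<'E'
from h import *
import sys
st=readout.read_state(); print(st["qpos"].round(3),st["eef_pos"].round(4),st["clock"])
p=eyes.get_image("wrist"); save(p,sys.argv[1],None,1.25)
for t in ["lock","dial_grip","crown","staple"]:
    for r in nets.spot_point(p,t)[:2]: print(t,np.round(r["centre"],4),round(r["p"],2),proj(p,r["centre"],st).round())
E
python3 b.py w1.png
```

```text
[ 0.472  0.286 -0.046  0.    -1.239 -0.402] [0.5698 0.1114 0.2846] 5.4
lock [0.5818 0.1188 0.0837] 0.82 [309. 180.]
lock [0.7521 0.1665 0.016 ] 0.75 [169. 197.]
dial_grip [0.3729 0.1286 0.0403] 0.97 [492. 193.]
dial_grip [0.5865 0.1219 0.115 ] 0.68 [302. 191.]
crown [0.5133 0.0976 0.0855] 0.64 [380. 165.]
crown [0.8177 0.1254 0.016 ] 0.6 [111. 160.]
staple [0.5494 0.0824 0.1043] 0.89 [346. 149.]
staple [0.5125 0.0946 0.0847] 0.22 [381. 161.]
```

View pics/w1.png

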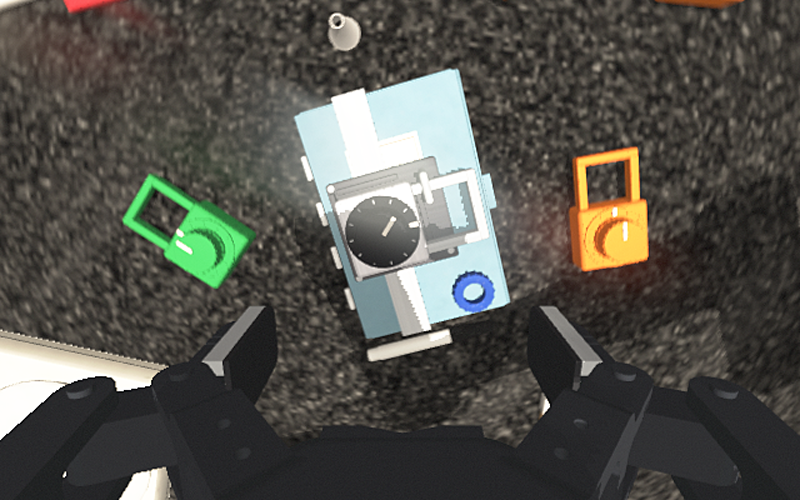

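```bash
cat > c.py <<'E'
from h import *
st=readout.read_state()
p=eyes.get_image("wrist"); save(p,"w2.png",(255,115,405,225),5)
import pickle; pickle.dump((p,st),open("w2.pkl","wb"))
E
python3 c.py
```

```text
(no output)
```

View pics/w2.png

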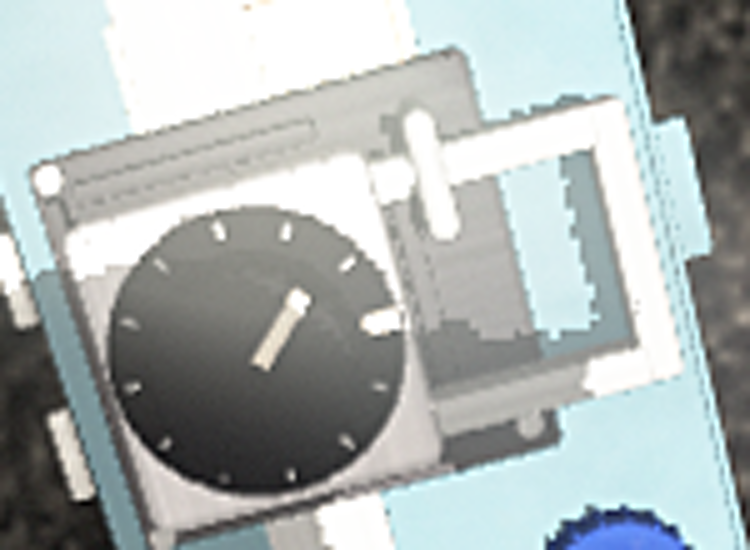

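```bash
cat > d.py <<'E'
from h import *
import pickle
p,st=pickle.load(open("w2.pkl","rb"))
f=lambda x,y,z: ray(p,255+x/5-.4,115+y/5-.4,z,st)[:2]
a=lambda d: np.degrees(np.arctan2(d[1],d[0]))
c0,c1=f(260,367,.1187),f(302,293,.1187); print("pointer",c0.round(4),c1.round(4),a(c1-c0),np.linalg.norm(c1-c0))
r=f(257,350,.1005); i=f(383,321,.1005); print("ring",r.round(4),"index",i.round(4),a(i-r))
k=[f(*q,.0935) for q in [(620,97),(682,372),(590,152),(636,345)]]
print("crown",[q.round(4) for q in k],"yaw y",a(k[0]-k[1]),a(k[2]-k[3]),"centre",np.mean(k,0).round(4), np.linalg.norm(k[0]-k[1]))
print("staple",f(418,118,.1065).round(4),f(448,230,.1065).round(4))
print("body edge yaw",a(f(365,157,.0995)-f(437,462,.0995)), "tin",a(f(622,0,.0615)-f(748,545,.0615)))
E
python3 d.py
```

```text
pointer [0.5825 0.118 ] [0.5757 0.1041] -115.81003509016072 0.01546787639861666
ring [0.5837 0.1193] index [0.5603 0.1122] -163.1957896636588
crown [array([0.5188, 0.0684]), array([0.5012, 0.1203]), array([0.5234, 0.0789]), array([0.5107, 0.1155])] yaw y -71.2114928987929 -70.87291494214129 centre [0.5135 0.0958] 0.05478620785325935
staple [0.5569 0.0734] [0.5499 0.0933]
body edge yaw -72.87819680219967 tin -70.70084917904526
```

The crop shows the black-dialled lock. The pointer tip is at crop px (300,297), the index at (383,321) and the crown bar on the right. Lock x yaw is about 18.8°, the dial is at about +45°, and the crown is where the sizes predict. I'll grip across the lock's diagonal, away from the staple.

Call:
servo_tool:
  commands:
    - [0.3,[0.9,-0.06,-0.12],[0.35,0,0]]
    - [0.3,[0.9,-0.06,-0.12],[0.35,0,0]]
    - [0.3,[0.9,-0.06,-0.12],[0.35,0,0]]
    - [0.3,[0.9,-0.06,-0.12],[0.35,0,0]]
    - [0.3,[0.9,-0.06,-0.12],[0.35,0,0]]
    - [0.3,[0.9,-0.06,-0.12],[0.35,0,0]]
    - [0.3,[0.9,-0.06,-0.12],[0.35,0,0]]
    - [0.3,[0.9,-0.06,-0.12],[0.35,0,0]]

```text
clock: 6.5
eef_pos: [0.584, 0.1203, 0.1769]
orientation: [[0.001, -0.444, -0.896], [0.001, -0.896, 0.444], [-1.0, -0.001, -0.001]]
ft_force: [-0.0, -0.7, -0.7]
grip_width: 0.651
```

Call:
servo_tool:
  commands:
    - [0.3,[0.2,0,0],[0,0,0]]
    - [0.3,[0.3,0,0],[0,0,0]]
    - [0.3,[0.4,0,0],[0,0,0]]
    - [0.3,[0.46,0,0],[0,0,0]]
    - [0.3,[0.46,0,0],[0,0,0]]
    - [0.3,[0.46,0,0],[0,0,0]]
    - [0.3,[0.46,0,0],[0,0,0]]
    - [0.3,[0.46,0,0],[0,0,0]]

```text
clock: 7.3
eef_pos: [0.5842, 0.1204, 0.1218]
orientation: [[0.001, -0.444, -0.896], [0.001, -0.896, 0.444], [-1.0, -0.001, -0.001]]
ft_force: [-0.3, 0.2, -0.5]
grip_width: 0.65
```

Call:
servo_tool:
  commands:
    - [-0.3,[0,0,0],[0,0,0]]
    - [-0.3,[0,0,0],[0,0,0]]
    - [-0.3,[0,0,0],[0,0,0]]
    - [-0.3,[0,0,0],[0,0,0]]
    - [-0.3,[0,0,0],[0,0,0]]
    - [-0.3,[0,0,0],[0,0,0]]
    - [-0.3,[0,0,0],[0,0,0]]
    - [-0.3,[0,0,0],[0,0,0]]
  force: 25

```text
clock: 8.1
eef_pos: [0.584, 0.1204, 0.1217]
orientation: [[0.0, -0.444, -0.896], [0.0, -0.896, 0.444], [-1.0, -0.0, -0.0]]
ft_force: [-2.7, 0.9, 5.8]
grip_width: 0.43
```

Call:
servo_tool:
  commands:
    - [-0.3,[0,0,0],[0.07,0,0]]
    - [-0.3,[0,0,0],[0.14,0,0]]
    - [-0.3,[0,0,0],[0.21,0,0]]
    - [-0.3,[0,0,0],[0.28,0,0]]
    - [-0.3,[0,0,0],[0.35,0,0]]
    - [-0.3,[0,0,0],[0.42,0,0]]
    - [-0.3,[0,0,0],[0.47,0,0]]
    - [-0.3,[0,0,0],[0.47,0,0]]

```text
clock: 8.9
eef_pos: [0.5835, 0.1209, 0.1217]
orientation: [[-0.0, -0.919, -0.394], [0.001, -0.394, 0.919], [-1.0, -0.0, 0.001]]
ft_force: [-4.0, 2.9, 6.3]
grip_width: 0.423
```

```bash
cat > e.py <<'E'
from h import *
import sys
st=readout.read_state(); print(st["clock"],st["wrist_torque"].round(3),st["ft_force"].round(1),st["qpos"][5])
p=eyes.get_image("wrist"); X=[.56,.11,.11]; u,v=proj(p,X,st).astype(int); print(u,v)
u=min(max(u,100),540); v=min(max(v,75),325)
save(p,sys.argv[1],(u-100,v-75,u+100,v+75),4)
E
python3 e.py w3.png
```

```text
8.9 [0.826 1.092 0.007] [-4.   2.9  6.3] -1.6407643003122416
322 202
```

View pics/w3.png

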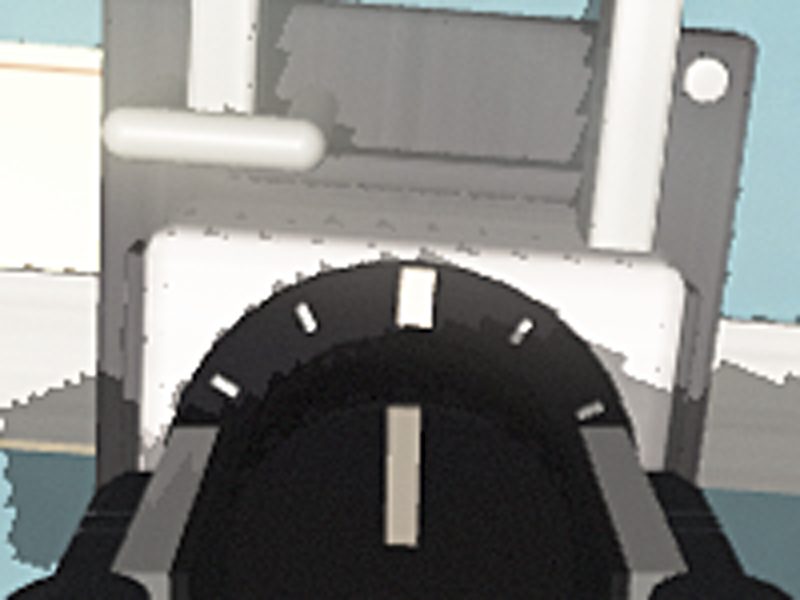

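The pointer (px 404,408) is about 4° counter-clockwise of the index (416,298). I'll turn it a little further.

Call:
servo_tool:
  commands:
    - [-0.3,[0,0,0],[0.02,0,0]]
    - [-0.3,[0,0,0],[0.04,0,0]]
    - [-0.3,[0,0,0],[0.05,0,0]]
    - [-0.3,[0,0,0],[0.06,0,0]]
    - [-0.3,[0,0,0],[0.07,0,0]]
    - [-0.3,[0,0,0],[0.07,0,0]]
    - [-0.3,[0,0,0],[0.07,0,0]]
    - [-0.3,[0,0,0],[0.07,0,0]]

```text
clock: 9.75
eef_pos: [0.5835, 0.121, 0.1217]
orientation: [[-0.0, -0.955, -0.296], [0.001, -0.296, 0.955], [-1.0, -0.0, 0.001]]
ft_force: [-4.6, 3.8, 5.4]
grip_width: 0.422
```

```bash
python3 e.py w4.png
python3 - <<'E'
from h import *
st=readout.read_state(); p=eyes.get_image("wrist")
for r in nets.spot_point(p,"crown")[:3]: print(np.round(r["centre"],4),r["p"], -np.dot(np.array(r["centre"][:2])-[.5837,.1193],[.947,.322]))
save(p,"w5.png",None,1.25)
E
```

```text
9.75 [0.947 1.212 0.009] [-4.6  3.8  5.4] -1.744482439501858
315 202
[0.5017 0.0905 0.0875] 0.93 0.08692759999999997
```

View pics/w5.png

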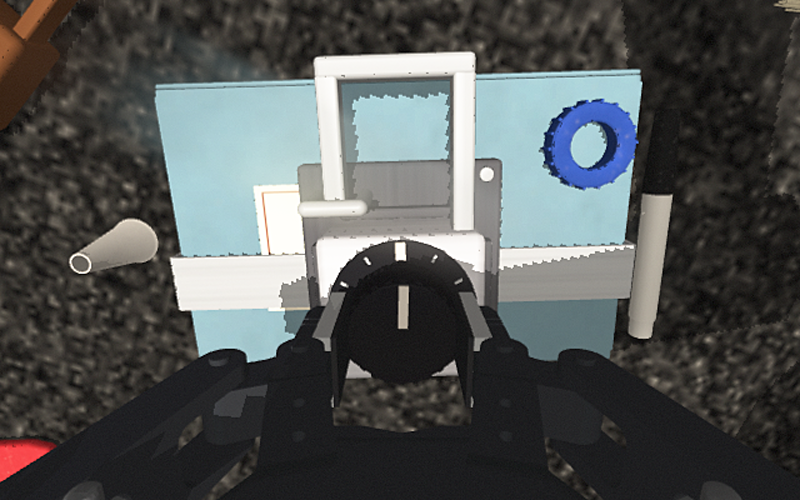

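The pointer (402,290–330) now lines up with the index (400,250). I'll check from the crown edges, view px (394,54) and (395,78), whether the shackle sprang out.

```bash
cat > g.py <<'E'
from h import *
st=readout.read_state(); p=eyes.get_image("wrist")
L=np.array([.5837,.1193]);ex=np.array([.9466,.3223]);ey=np.array([-.3223,.9466])
for n,u,v,z in [("crown out",394,55,.0935),("crown in",396,79,.0935),("left end",316,65,.0935),("right end",474,63,.0935),("index",400,250,.1005),("staple L",305,208,.1065),("staple R",363,206,.1065)]:
    d=ray(p,u/1.25-.1,v/1.25-.1,z,st)[:2]-L; print(n,(1e3*np.array([d@ex,d@ey])).round(1))
for n in ["scene","side"]:
    p=eyes.get_image(n)
    for r in nets.spot_point(p,"crown")[:4]:
        d=np.array(r["centre"])[:2]-L
        if abs(d).max()<.12: print(n,(1e3*np.array([d@ex,d@ey])).round(1),round(r["p"],2))
E
python3 g.py
```

```text
crown out [-90.6   0.3]
crown in [-82.9   0.7]
left end [-88.1 -26.4]
right end [-87.3  27.4]
index [-23.9   0.4]
staple L [-41.3 -31.3]
staple R [-41.5 -11.6]
scene [-91.9  -0.4] 0.73
side [-86.8  -0. ] 0.59
```

The crown is now about 87 mm from the lock centre, up from 74, so the shackle has sprung out and the dial is caught. I'll release, rise, and re-orient for the crown.

Call:
servo_tool:
  commands:
    - [0.3,[0,0,0],[0,0,0]]
    - [0.3,[0,0,0],[0,0,0]]
    - [0.3,[0,0,0],[0,0,0]]
    - [0.3,[0,0,0],[0,0,0]]
    - [0.3,[-0.3,0,0],[0,0,0]]
    - [0.3,[-0.45,0,0],[0,0,0]]
    - [0.3,[-0.45,0,0],[0,0,0]]
    - [0.3,[-0.45,0,0],[0,0,0]]

```text
clock: 10.95
eef_pos: [0.5837, 0.1201, 0.1749]
orientation: [[-0.0, -0.955, -0.296], [0.0, -0.296, 0.955], [-1.0, -0.0, 0.0]]
ft_force: [-0.1, -0.6, -0.6]
grip_width: 0.655
```

Call:
servo_tool:
  commands:
    - [-0.2,[0,0.73,-0.03],[-0.8,0,0]]
    - [-0.2,[0,0.73,-0.03],[-0.8,0,0]]
    - [-0.2,[0,0.73,-0.03],[-0.8,0,0]]
    - [-0.2,[0,0.73,-0.03],[-0.8,0,0]]
    - [-0.2,[0,0.73,-0.03],[-0.8,0,0]]
    - [-0.2,[0,0.73,-0.03],[-0.8,0,0]]
    - [-0.2,[0,0.73,-0.03],[-0.8,0,0]]
    - [-0.2,[0,0.73,-0.03],[-0.8,0,0]]

```text
clock: 11.75
eef_pos: [0.5004, 0.0904, 0.1736]
orientation: [[-0.003, -0.064, -0.998], [-0.001, -0.998, 0.064], [-1.0, 0.001, 0.003]]
ft_force: [0.6, -0.1, -0.2]
grip_width: 0.4
```

Call:
servo_tool:
  commands:
    - [-0.2,[0,0,0],[-0.1,0,0]]
    - [-0.2,[0,0,0],[-0.2,0,0]]
    - [-0.2,[0,0,0],[-0.265,0,0]]
    - [-0.2,[0,0,0],[-0.265,0,0]]
    - [-0.2,[0,0,0],[-0.265,0,0]]
    - [-0.2,[0,0,0],[-0.265,0,0]]
    - [-0.2,[0,0,0],[-0.265,0,0]]
    - [-0.2,[0,0,0],[-0.265,0,0]]

```text
clock: 12.55
eef_pos: [0.5012, 0.0908, 0.175]
orientation: [[-0.0, 0.321, -0.947], [-0.0, -0.947, -0.321], [-1.0, 0.0, 0.0]]
ft_force: [-0.7, 0.3, 0.5]
grip_width: 0.402
```

```bash
python3 b.py w6.png
```

```text
[ 0.498  0.259 -0.378 -0.    -0.934 -0.171] [0.5012 0.0908 0.175 ] 12.55
lock [0.3685 0.1318 0.0133] 0.94 [440. 267.]
lock [ 0.336  -0.1033  0.0101] 0.85 [599.  20.]
dial_grip [0.368  0.1295 0.0411] 0.86 [453. 280.]
dial_grip [0.5861 0.1219 0.114 ] 0.66 [167. 225.]
crown [0.385  0.0607 0.0135] 0.9 [456. 193.]
crown [0.5009 0.0901 0.0884] 0.65 [321. 208.]
staple [0.5495 0.0848 0.102 ] 0.59 [248. 182.]
```

View pics/w6.png

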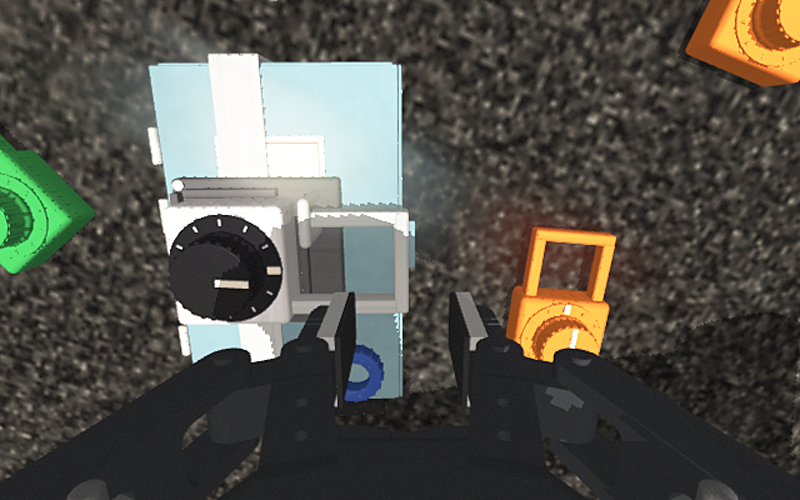

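The crown bar (view px 400, 210–310) lies centrally between the fingers and parallel to the pads. The net's crown position (0.5009, 0.0901) matches the TCP. I'll go down and grip it.

Call:
servo_tool:
  commands:
    - [-0.2,[0.25,0,0],[0,0,0]]
    - [-0.2,[0.4,0,0],[0,0,0]]
    - [-0.2,[0.5,0,0],[0,0,0]]
    - [-0.2,[0.6,0,0],[0,0,0]]
    - [-0.2,[0.65,0,0],[0,0,0]]
    - [-0.2,[0.7,0,0],[0,0,0]]
    - [-0.2,[0.7,0,0],[0,0,0]]
    - [-0.2,[0.7,0,0],[0,0,0]]

```text
clock: 13.6
eef_pos: [0.5016, 0.091, 0.0915]
orientation: [[0.001, 0.322, -0.947], [0.0, -0.947, -0.322], [-1.0, 0.0, -0.001]]
ft_force: [0.5, 0.0, -1.0]
grip_width: 0.399
```

Call:
servo_tool:
  commands:
    - [-1,[0,0,0],[0,0,0]]
    - [-1,[0,0,0],[0,0,0]]
    - [-1,[0,0,0],[0,0,0]]
    - [-1,[0,0,0],[0,0,0]]
    - [-1,[0,0,0],[0,0,0]]
    - [-1,[0,0,0],[0,0,0]]
    - [-1,[0,0,0],[0,0,0]]
    - [-1,[0,0,0],[0,0,0]]
  force: 60

```text
clock: 14.4
eef_pos: [0.5015, 0.091, 0.0913]
orientation: [[0.001, 0.322, -0.947], [0.0, -0.947, -0.322], [-1.0, -0.0, -0.001]]
ft_force: [-1.2, 0.6, 2.4]
grip_width: 0.078
```

Call:
servo_tool:
  commands:
    - [-1,[0,0,0.02],[0,0,0]]
    - [-1,[0,0,0.04],[0,0,0]]
    - [-1,[0,0,0.05],[0,0,0]]
    - [-1,[0,0,0.06],[0,0,0]]
    - [-1,[0,0,0.07],[0,0,0]]
    - [-1,[0,0,0.08],[0,0,0]]
    - [-1,[0,0,0.085],[0,0,0]]
    - [-1,[0,0,0.085],[0,0,0]]

```text
clock: 15.2
eef_pos: [0.4918, 0.0876, 0.0912]
orientation: [[0.0, 0.322, -0.947], [0.0, -0.947, -0.322], [-1.0, 0.0, -0.0]]
ft_force: [1.0, 1.3, 1.1]
grip_width: 0.08
```

Moved 10 mm with little force. I'll pull on until the stop is felt.

Call:
servo_tool:
  commands:
    - [-1,[0,0,0.01],[0,0,0]]
    - [-1,[0,0,0.015],[0,0,0]]
    - [-1,[0,0,0.02],[0,0,0]]
    - [-1,[0,0,0.02],[0,0,0]]
    - [-1,[0,0,0.025],[0,0,0]]
    - [-1,[0,0,0.025],[0,0,0]]
    - [-1,[0,0,0.03],[0,0,0]]
    - [-1,[0,0,0.03],[0,0,0]]

```text
clock: 16.0
eef_pos: [0.4906, 0.0873, 0.0917]
orientation: [[0.005, 0.322, -0.947], [0.002, -0.947, -0.322], [-1.0, -0.0, -0.006]]
ft_force: [7.0, 0.7, -0.5]
grip_width: 0.075
```

```bash
cat > g2.py <<'E'
from h import *
st=readout.read_state(); L=np.array([.5837,.1193]);ex=np.array([.9466,.3223]);ey=np.array([-.3223,.9466])
print(st["ft_force"]@np.r_[ex,0],st["clock"], (st["eef_pos"][:2]-L)@ex)
p=eyes.get_image("scene")
for n in ["scene","side","wrist"]:
    p=eyes.get_image(n)
    for t in ["crown","dial_grip","staple"]:
      for r in nets.spot_point(p,t)[:5]:
        d=np.array(r["centre"])[:2]-L
        if abs(d).max()<.12: print(n,t,(1e3*np.array([d@ex,d@ey])).round(1),round(r["centre"][2],3),round(r["p"],2))
save(p,"w7.png",None,1.25)
E
python3 g2.py
```

```text
6.854972217598237 16.0 -0.09843606623604505
scene crown [-104.8    2.6] 0.087 0.5
scene dial_grip [-8.3  2.5] 0.106 0.67
scene staple [-39.3 -20.9] 0.098 0.95
side crown [-96.8   0.7] 0.087 0.43
side dial_grip [-1.3  1.6] 0.11 0.56
side staple [-39.8 -22.6] 0.099 0.76
wrist crown [-97.6  -2.7] 0.086 0.92
wrist crown [-19.    4.4] 0.001 0.4
wrist dial_grip [-1.5  4. ] 0.114 0.82
wrist staple [-39.3 -25.4] 0.103 0.89
```

The stop is felt (7 N) and the crown is at 98 mm, i.e. 24 mm out. I'll relax the pull, then lift.

Call:
servo_tool:
  commands:
    - [-1,[0,0,-0.01],[0,0,0]]
    - [-1,[0,0,-0.025],[0,0,0]]
    - [-1,[0,0,-0.025],[0,0,0]]
    - [-1,[-0.03,0,-0.025],[0,0,0]]
    - [-1,[-0.06,0,-0.025],[0,0,0]]
    - [-1,[-0.09,0,-0.025],[0,0,0]]
    - [-1,[-0.12,0,-0.025],[0,0,0]]
    - [-1,[-0.12,0,-0.025],[0,0,0]]
  force: 85

```text
clock: 17.45
eef_pos: [0.4896, 0.0867, 0.1053]
orientation: [[-0.003, 0.321, -0.947], [-0.001, -0.947, -0.321], [-1.0, 0.0, 0.003]]
ft_force: [-0.0, -0.1, -1.5]
grip_width: 0.068
```

```bash
python3 g2.py
```

```text
-0.048905980973968144 17.45 -0.09955212254714366
scene crown [-100.2    3.7] 0.102 0.5
scene dial_grip [-5.9  2.9] 0.119 0.75
scene staple [-41.6 -20.8] 0.101 0.92
side crown [-98.9  -0.2] 0.101 0.53
side dial_grip [2.  4.3] 0.121 0.41
side staple [-42.3 -23.7] 0.099 0.75
wrist crown [-98.8  -0.4] 0.099 0.85
wrist dial_grip [2.7 0.5] 0.127 0.6
wrist staple [-41.5 -25. ] 0.102 0.77
```

View pics/w7.png

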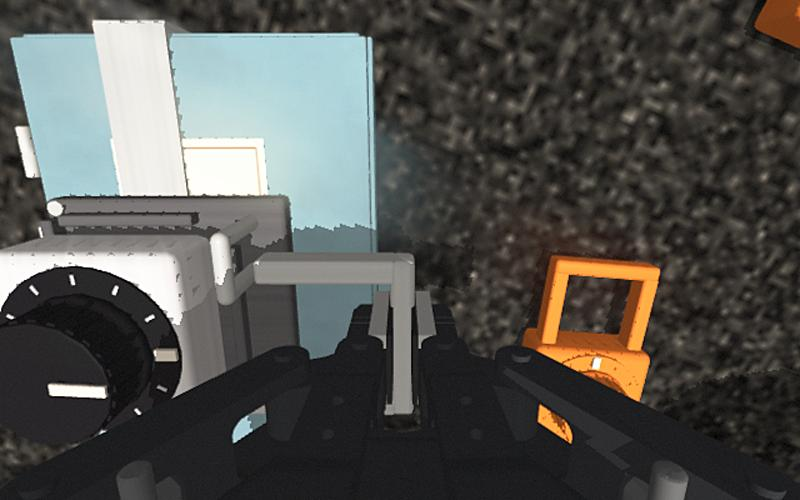

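The lock is up 14 mm with a load of 1.5 N. The staple (222,265) stands in the gap between the body and the leg end (255,268). I'll continue straight up.

Call:
servo_tool:
  commands:
    - [-1,[-0.06,0,0],[0,0,0]]
    - [-1,[-0.12,0,0],[0,0,0]]
    - [-1,[-0.2,0,0],[0,0,0]]
    - [-1,[-0.28,0,0],[0,0,0]]
    - [-1,[-0.37,0,0],[0,0,0]]
    - [-1,[-0.46,0,0],[0,0,0]]
    - [-1,[-0.52,0,0],[0,0,0]]
    - [-1,[-0.55,0,0],[0,0,0]]

```text
clock: 18.9
eef_pos: [0.4914, 0.0875, 0.1726]
orientation: [[0.001, 0.322, -0.947], [0.001, -0.947, -0.322], [-1.0, -0.0, -0.002]]
ft_force: [0.3, 0.6, -1.6]
grip_width: 0.069
```

Call:
servo_tool:
  commands:
    - [-1,[-0.08,0,0],[0,0,0]]
    - [-1,[-0.2,0,0],[0,0,0]]
    - [-1,[-0.35,0,0],[0,0,0]]
    - [-1,[-0.5,0,0],[0,0,0]]
    - [-1,[-0.63,0,0],[0,0,0]]
    - [-1,[-0.73,0,0],[0,0,0]]
    - [-1,[-0.8,0,0],[0,0,0]]
    - [-1,[-0.8,0,0],[0,0,0]]

```text
clock: 19.7
eef_pos: [0.4915, 0.0875, 0.2686]
orientation: [[0.002, 0.322, -0.947], [0.001, -0.947, -0.322], [-1.0, -0.0, -0.002]]
ft_force: [0.0, 0.6, -1.2]
grip_width: 0.064
```

```bash
python3 g2.py
python3 - <<'E'
from h import *
a=eyes.get_image("scene")["img"][120:270,230:430]; b=eyes.get_image("side")["img"][130:280,210:410]
im=np.vstack([a,b])[:,:,::-1]; cv2.imwrite("pics/f.png",cv2.resize(im,None,fx=2,fy=2,interpolation=2))
E
```

```text
0.1898404671635133 19.7 -0.09751441303879427
scene crown [-98.1   0.9] 0.264 0.79
scene dial_grip [-5.4  3.8] 0.286 0.72
scene dial_grip [-101.8    3.8] 0.263 0.71
scene staple [-39.1 -22.3] 0.1 0.81
side crown [-95.6   2.5] 0.262 0.56
side dial_grip [-1.8  6.8] 0.285 0.72
side staple [-39.7 -21.1] 0.101 0.89
side staple [-96.8   0.2] 0.266 0.63
wrist crown [-99.3   3. ] 0.263 0.66
wrist dial_grip [1.4 0.7] 0.289 0.61
wrist staple [-40.5 -26. ] 0.102 0.76
```

View pics/f.png

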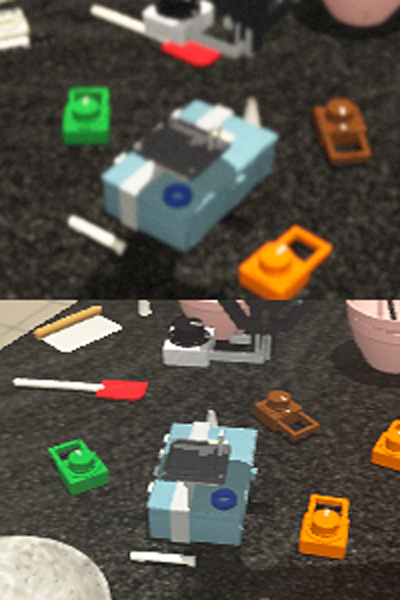

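The lock is held level and open about 17.5 cm above where it lay, dial up. The empty hasp (200,150) and the ring, nozzle and pen are undisturbed. I'll hand in.

```bash
python3 -c "
from rig import readout,ticket
s=readout.read_state();print(s['clock'],s['eef_pos'],abs(s['qvel']).max());print(ticket.hand_in())"
```

```text
20.45 [0.49104731 0.08734879 0.26748033] 0.0011937732992156496
the job is handed in; nothing more can be done
None
```

The job is done and handed in at 20.5 s of the 51 s allowed; no verdict is reported.

- **Dial:** I turned it about 46° clockwise until the pointer met the index mark. The click itself was never seen. I took it from the crown having moved out from 74 to about 87 mm from the lock's centre.
- **Shackle:** I pulled it until I felt the stop at about 7 N. The crown was then at about 98 mm, which matches 24 mm out. A picture showed the staple standing in the gap between the leg end and the body.
- **Lift:** I lifted straight up by the crown. The final pictures show the lock open and level, dial up, about 17.5 cm above where it lay and clear of the tin. The wrist carried only its weight (1.2–1.6 N), and the ring, nozzle and pen looked undisturbed. The brush was not in the final crop, but the arm never went near it.

**Disagreements:**
- After the click the crown stood about 12 mm out, where about 5 mm was expected.
- The overview camera's position estimates were up to about 8 mm off from the wrist camera's, so I followed the wrist camera and the felt stop.

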